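# Open the child-safe jar of descaling tablets

## Robot

A 6-joint arm with a two-finger parallel gripper is mounted at the origin on a cart in front of the work surface, level with it; the furniture and walls round the work are solid. World frame = base frame: x ahead of the robot, y to its left, z up, the work surface at z = 0. Lengths are in m, angles in rad, forces in N, time in s.
With the tool pointing down it reaches from about 0.425 to 0.95 m from the base axis. Payload 3.5 kg.
Tool frame: the origin (TCP) lies at the very end of the fingers, on their centre line; the grasp point (between the pads) lies 19 mm behind it; z points along the fingers, y is the line along which they close (so a half turn about z gives the same grasp; the last joint's range is limited). The gripper opens to 85 mm and grips with 20 to 120 N. Pads are 22 mm wide; open, the fingers measure 114 mm over their backs; the gripper's body (76 mm by 85 mm) begins 54 mm behind the grasp point. The pads swing forward as they close: fully open they stand 13 mm farther back than shut.
Start: joints at [-1.344, 0.286, 1.577, -0, 1.279, -0.15], TCP at [0.248, -0.628, 0.231] pointing down, gripper open.
Joint ranges: [-2.77, 2.77], [-0.9, 2.22], [0.21, 2.48], [-1.53, 4.67], [0.24, 2.81], [-2.84, 2.84]. Speed limits (rad/s): [2.79, 2.79, 3.14, 3.14, 3.14, 3.14].

## Interface

Orientations are given as a unit quaternion [x, y, z, w].
In Python, from plant import get_state, read_camera, sign_off, recognise gives the robot as it stands.
- The arm moves only by the tool arm_command, never from a script. Its argument "steps" is a list of rows, each an object with "translation": the shift along the tool's x, y, z scaled (see below), a list of three; "twist": the turn, a rotation vector about the tool's x, y, z scaled (see below), a list of three; "fingers": the opening, from -1 (shut) to 1 (fully open). In form: [{"translation": [x, y, z], "twist": [rx, ry, rz], "fingers": fingers}, ...]. A call has 1 to 5 rows; each row is the pose to reach, as a shift and turn from the pose commanded when the call began, along the tool's axes at that moment; what a row does not reach only later rows make up. The controller multiplies each number of a shift by 75 cm and each number of a turn by 60 degrees. A row lasts 1/8 s, in which the tool goes at most 62.5 mm and 10.7 degrees, less where a joint would pass 70% of its speed; a pose out of reach is approached as far as the arm can. A call with a number of a shift or a turn outside -1 to 1 is refused whole. A call with a gripper value outside its range is refused whole. The fingers move at their own pace and stop on an object; "grip_force" is the grip in N (left out, the last holds). Time passes only in rows, so rows that repeat a pose let the fingers close. It gives the time, the measured TCP pose, the force, the opening and the grip force at its end, in the units of the state.
- get_state(): the state, without advancing time (a new reading comes with each control period).
- read_camera(name): name is "scene" or "top"; returns a dict with "pixels" (400x640x3 uint8, red, green, blue), "K" (3x3 intrinsics, pixels), "k1" (the pictures are not rectified: a ray, as slopes to the right and down, at radius r is drawn at 1 + k1 r^2 times it, then the intrinsics apply), "R" (3x3) and "t" (3): a world point X has camera coordinates R X + t. Camera axes: x right, y down, z forward; pixel columns grow to the right and rows downward; lengths in m; the calibration is good to about 2 mm. A picture is of the moment at which its call begins. There is no depth.
- sign_off(): hands the job in; it is judged then, once.
Trained networks look in a picture, given as the dict that the camera call returned (one of the last four; its "shot" number tells which), for a name from the list of things; names that differ only in an ending like _2 or _b are one class to them, and where a whole thing is asked for, a point or a joint stands for the part that bears it (a point fixed in the world has none). Each returns a list of dicts, best first, with "conf" (0 to 1); they miss things now and then, are a little off and sometimes report something else, mostly with a low value. They report only what shows in the picture. A call takes as long as a camera call.
- recognise(picture, query): "point" ([row, column] in pixels, amid what is visible of it).
The state is a dict: "time": time; "qpos": joint angles; "dq": joint speeds; "joint_efforts": joint torques, N m; "eef_pos": TCP position; "tcp_rot": TCP orientation; "contact_force": force on the tool from outside, world axes, zero at the start; "wrist_torque": the same for the moment, N m; "opening": opening from 0.0 (shut) to 1.0 (fully open); "finger_force": force on a finger pad.
Only numpy, scipy, OpenCV 4.12 (cv2) and the standard library are available. Lean on these libraries where they do the work, as an engineer would, in place of code of your own. Each camera call takes 0.05 s, during which the arm holds its last target. There are 200 camera calls.

## Task

The coffee pot wants descaling: open the blue jar of tablets on the tray. Press its white child-safe cap down against the spring, no harder than it needs, and turn it anticlockwise out of its lock while it is still down; then lift it straight off and put it down gently (do not let it fall) on the tray's cork beside the jar, open side down, because the powder on it marks the worktop. Leave the jar standing upright where it is and the other things undisturbed.

Things in the scene. Friction and masses are not known exactly. Their poses are not given: they have to be found in the camera images.
- jar: squat blue plastic jar of descaling tablets, loose, about 0.55 kg, standing upright on the tray. Origin: centre of its underside; z up. Body 78 mm across up to 40 mm, then it slopes in to a shoulder ring, 54 mm across, at 56 mm; above it the neck, 33 mm across, with lugs that hold the cap, to the mouth at 83 mm.
- jar_shoulder (a point): centre of the shoulder ring, 56 mm above the jar's origin; keep the fingertips above it. Turned without pressing, the jar merely spins along with the cap; pressed, it stands fast on the cork by itself. Its neck gives way when over about 45 N (weight and twisting friction included) bears on the tray; 15 to 20 N on the cap is plenty.
- cap: white ribbed push-and-turn child-safe cap, 52 mm across, 32 mm high, 50 g, red arrows on top; loose, but locked on the jar. Origin: centre of its skirt's lower edge; z up. Locked, the origin is 68 mm above the jar's and its x axis lies along the jar's x. Held down and turned anticlockwise from above it is out of the lugs after 0.65 rad; end stop near 1.4 rad; 1 rad is a good turn.
- cap_top (a point): centre of the cap's top, 32 mm above its origin; grip the sides near it. A spring pushes the locked cap up with 6 N. It turns only when pressed nearly to a hard stop on a collar hidden under it: 4 to 10 mm down, differing from jar to jar and told only by feel. The spring takes 9 to 15 N there; keep it down while turning. Turned out, it stands 2 mm higher than locked and lifts off.
- tray: low white tray with a cork floor, 190 (its x) x 310 (its y) mm, fixed. Origin: centre of its underside, sunk 0 to 6 mm below the worktop's surface, so that the tray's height differs from start to start. Rim 7 mm wide, its top 22 mm above the origin.
- tray_floor (a point): centre of the tray's cork floor, 16 mm above the tray's origin; free cork for the cap on the roomier side of the jar.
- mug: white mug with dark dots, 82x114x91 mm, near the front right; origin under its centre. Bystander.
- egg_box: closed cardboard egg box, 106x155x72 mm, at the left; origin under its centre. Bystander.
- yoghurt: small white yoghurt pot, 72x71x71 mm, behind the tray on the left; origin under its centre. Bystander.
- spoon: steel spoon lying flat, 188x39x16 mm, behind the tray on the right; origin under its centre. Bystander.
- peeler: vegetable peeler with a green handle lying flat, 170x25x18 mm, at the front left; origin under its centre. Bystander.

How it is judged:
On the way, in this order (a step that is already met when the one before it is completed fails the run):
1. the cap, still seated on the jar, has been turned more than 0.55 rad out of its lock (angle between the x axis of cap and the x axis of jar, either way round above 0.55 rad and horizontal distance between cap and jar below 0.006 m and z of cap in the frame of jar below 0.073 m), for 0.1 s.
2. the cap is lifted clear of the neck while the jar stays standing (z of cap in the frame of jar above 0.092 m and z of jar in the frame of tray below 0.0195 m and angle between jar's own z axis and vertical below 0.06 rad), for 0.1 s.
At the end, for the whole second after the job is handed in: The cap lies flat on the tray's cork floor, open side down (tilt under 0.12 rad), wholly inside the rim and its centre more than 60 mm from the jar's; the jar stands upright on the cork (tilt under 0.06 rad) within 50 mm of where it was; both at rest (under 0.02 m/s) (x of cap in the frame of tray between -0.068 and 0.068 m and y of cap in the frame of tray between -0.128 and 0.128 m and z of cap in the frame of tray between 0.011 and 0.0195 m and angle between cap's own z axis and vertical below 0.12 rad and horizontal distance between cap and jar above 0.06 m and z of cap in the frame of jar below 0.01 m and angle between jar's own z axis and vertical below 0.06 rad and z of jar in the frame of tray between 0.011 and 0.0195 m and distance of jar from where it was at the start of the episode below 0.05 m and linear speed of each of cap, jar below 0.02 m/s); the robot touches nothing.
It fails at once if the jar is pressed into the tray with more than 45 N (contact force between jar and tray above 45 N).
It fails at once if the jar is tipped by more than about 14 degrees (angle between jar's own z axis and vertical above 0.25 rad).
It fails at once if the jar is lifted more than 15 mm off the tray (z of jar in the frame of tray above 0.031 m).
It fails at once if the cap is let fall (faster than 0.45 m/s with no finger on it) (linear speed of cap above 0.45 m/s and contact force between the fingers and cap below 0.1 N).
It fails at once if a bystander is moved by more than 30 mm (distance of any of mug, egg_box, yoghurt, spoon, peeler from where it was at the start of the episode above 0.03 m).
It also fails if it takes over 64 s, if anything falls off the work surface, if the arm or the gripper's body presses on something with over 40 N, if the wrist force passes 120 N, or if a joint passes its speed limit or range.

## Working session

There is one attempt and no reset: what is moved stays moved. The work goes in short steps, Python scripts to look and compute and a tool call to move; the robot and the scene stay as the last step left them, time stands still between calls to the robot, and variables do not carry over. Pictures are saved under pics/ and viewed, at most 10 in all, crops included, and the job is handed in when it is done.

Besides the shell and the picture viewer there is one more tool, called after "Emit:" by a JSON object that holds its "op" and its "data", one argument or row to a line. arm_command: Moves the arm, as the interface text tells. Shifts and turns lie within -1 to 1; 1 stands for 75 cm of shift or 60 degrees of turn. Its arguments: {"type":"object","properties":{"steps":{"type":"array"},"grip_force":{"type":"number"}},"required":["steps"]}

```bash
mkdir -p pics; cat > h.py <<'E'
import numpy as np, cv2
from plant import get_state, read_camera, sign_off, recognise
from scipy.spatial.transform import Rotation as Rot
def ray(p,row,col):
    K=p['K'];d=np.array([(col-K[0][2])/K[0][0],(row-K[1][2])/K[1][1]]);u=d.copy()
    for _ in range(30): u=d/(1+p['k1']*(u@u))
    R=np.array(p['R']);t=np.array(p['t']);v=R.T@np.array([u[0],u[1],1]);return -R.T@t,v/np.linalg.norm(v)
def tri(a,b):
    (o1,d1),(o2,d2)=a,b
    s=np.linalg.lstsq(np.array([d1,-d2]).T,o2-o1,rcond=None)[0]
    p,q=o1+s[0]*d1,o2+s[1]*d2;return (p+q)/2,np.linalg.norm(p-q)
def onz(r,z): o,d=r;return o+d*(z-o[2])/d[2]
def proj(p,X):
    c=np.array(p['R'])@X+np.array(p['t']);u=c[:2]/c[2];u=u*(1+p['k1']*(u@u))
    return p['K'][0][0]*u[0]+p['K'][0][2],p['K'][1][1]*u[1]+p['K'][1][2]
E
python3 - <<'E'
from h import *
P={n:read_camera(n) for n in('scene','top')}
for n,p in P.items():
    cv2.imwrite(f'pics/{n}0.png',np.ascontiguousarray(p['pixels'][:,:,::-1])); o=-np.array(p['R']).T@p['t'];print(n,o.round(3),p['K'][0][0],p['k1'])
for q in['jar','cap','cap_top','jar_shoulder','tray','tray_floor','mug','egg_box','yoghurt','spoon','peeler']:
    r={n:(recognise(p,q) or [None])[0] for n,p in P.items()}
    print(q,{n:(np.round(x['point'],1),round(x['conf'],2)) if x else None for n,x in r.items()},end=' ')
    if all(r.values()): print(*[np.round(x,4) for x in tri(*[ray(P[n],*r[n]['point']) for n in P])])
    else: print()
s=get_state();print(s)
E
```

```text
scene [-0.608  0.109  1.277] 491.8932596729893 0.0037271949107033644
top [ 0.46  -0.023  1.438] 470.5615806958363 -0.06614602019829276
jar {'scene': (array([235.7, 362.3]), 0.62), 'top': (array([237.4, 315.6]), 0.51)} [ 0.4779 -0.0801  0.033 ] 0.0996
cap {'scene': None, 'top': (array([232.6, 322.2]), 0.59)} 
cap_top {'scene': None, 'top': (array([233.3, 321.3]), 0.65)} 
jar_shoulder {'scene': None, 'top': (array([236.3, 314.4]), 0.82)} 
tray {'scene': (array([235.6, 362.9]), 0.75), 'top': (array([224.7, 310.7]), 0.95)} [ 0.5132 -0.0771 -0.002 ] 0.1248
tray_floor {'scene': (array([232.3, 362.5]), 0.59), 'top': (array([226.4, 311.5]), 0.82)} [ 0.5081 -0.0768  0.0199] 0.1188
mug {'scene': (array([236.3, 452.9]), 0.92), 'top': (array([264.9, 452. ]), 0.8)} [ 0.4108 -0.4265  0.0545] 0.0117
egg_box {'scene': (array([218.9, 217.8]), 0.64), 'top': (array([199.3, 189.2]), 0.8)} [0.5998 0.3531 0.0365] 0.0071
yoghurt {'scene': (array([193.1, 241.5]), 0.66), 'top': (array([168. , 209.3]), 0.66)} [0.6886 0.2776 0.0694] 0.0123
spoon {'scene': None, 'top': (array([147.1, 347.9]), 0.8)} 
peeler {'scene': (array([267. , 223.2]), 0.74), 'top': (array([261.7, 188.3]), 0.63)} [0.4112 0.3447 0.0096] 0.0176
{'time': 1.2, 'qpos': array([-1.34399489e+00,  2.86312091e-01,  1.57669506e+00,  5.60583153e-05,
        1.27858731e+00, -1.49978933e-01]), 'dq': array([-0.00061026,  0.00072533,  0.00086862,  0.00029021,  0.00048626,
       -0.00092637]), 'joint_efforts': array([-3.30126959e-04, -4.05968213e+01, -2.92937064e+01, -1.62181286e-04,
        5.47225809e-04, -1.90968073e-06]), 'eef_pos': array([ 0.24840357, -0.62762363,  0.23131947]), 'tcp_rot': array([ 9.82308502e-01,  1.87269876e-01,  2.67865260e-05, -1.93279616e-06]), 'contact_force': array([-0.14444772, -0.46663758, -0.00916603]), 'wrist_torque': array([ 0.07062823, -0.00062229, -0.03872054]), 'finger_force': 0.0, 'opening': 1.0021295118810791}
```

View both.

View pics/scene0.png

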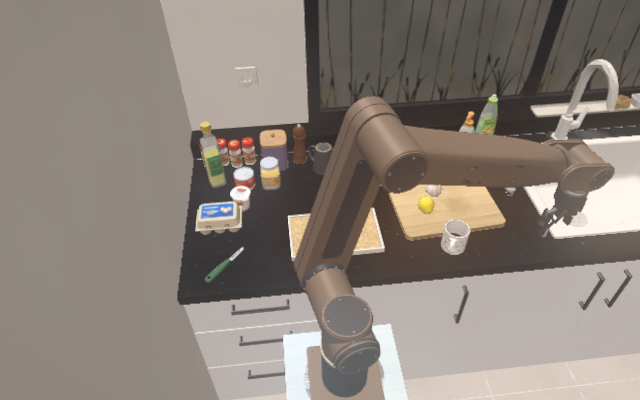

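View pics/top0.png

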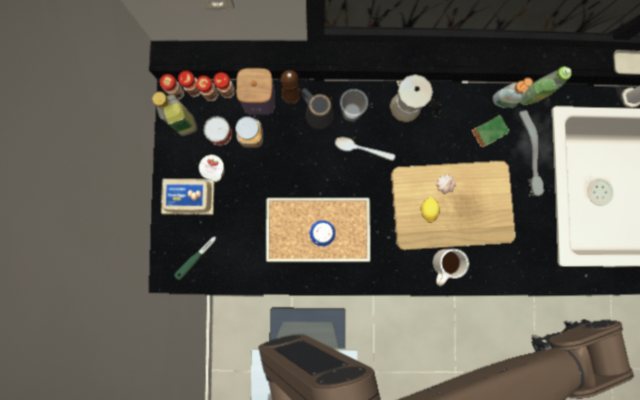

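The scene view shows the arm hiding the jar. In the top view the cap is at about col 322, row 233, and the tray spans cols 266–370, rows 198–262, with the roomier cork on the left.

```bash
cat >> h.py <<'E'
def mv(target,yaw=None):
    "target world TCP; yaw = angle of tool x in world (tool down)"
    s=get_state();Rt=Rot.from_quat(s['tcp_rot']);d=Rt.inv().apply(np.array(target)-s['eef_pos'])
    y0=np.arctan2(*Rt.as_matrix()[[1,0],0]);w=None
    if yaw is not None:
        G=Rot.from_euler('z',yaw)*Rot.from_euler('x',np.pi);w=((Rt.inv()*G).as_rotvec()/(np.pi/3)).round(4)
    print('yaw',y0.round(3),'trans',(d/.75).round(4),'twist',w,'dist',np.linalg.norm(d).round(3),'q6',s['qpos'][5].round(3),'t',s['time'])
def blobs(p,box,kind):
    r0,r1,c0,c1=box;im=cv2.resize(p['pixels'][r0:r1,c0:c1],None,fx=4,fy=4,interpolation=cv2.INTER_CUBIC).astype(int)
    R,G,B=im[...,0],im[...,1],im[...,2]
    m={'white':(im.min(2)>170),'blue':(B-R>40),'notblack':(im.max(2)>90)}[kind].astype(np.uint8)
    n,l,st,c=cv2.connectedComponentsWithStats(m);k=1+np.argmax(st[1:,4])
    m=(l==k).astype(np.uint8);f=lambda x,y:((x+.5)/4-.5+c0,(y+.5)/4-.5+r0)
    h=cv2.convexHull(cv2.findContours(m,0,1)[0][0]);rect=cv2.minAreaRect(h)
    e=cv2.fitEllipse(h)
    return dict(c=f(*c[k]),rect=[f(*q) for q in cv2.boxPoints(rect)],ell=(f(*e[0]),np.array(e[1])/4),area=st[k,4]/16)
E
python3 - <<'E'
from h import *
p=read_camera('top')
w=blobs(p,(216,250,305,340),'white');b=blobs(p,(216,250,305,340),'blue');t=blobs(p,(185,275,255,382),'notblack')
for x in(w,b):print(np.round(x['c'],2),np.round(x['ell'][0],2),x['ell'][1],x['area'])
print('cap@.115',onz(ray(p,*w['ell'][0][::-1]),.112),'jar@.05',onz(ray(p,*b['ell'][0][::-1]),.05))
C=np.array([onz(ray(p,*q[::-1]),.019) for q in t['rect']]);print(C.round(4),C.mean(0));print(np.linalg.norm(C-np.roll(C,1,0),axis=1))
mv([.5,-.65,.25])
E
```

```text
[322.41 232.1 ] [322.4 232.1] [18.95517159 19.14194298] 285.0
[320.85 232.9 ] [321.9  232.64] [24.93564796 25.18462181] 195.5625
cap@.115 [ 0.50194756 -0.04999649  0.112     ] jar@.05 [ 0.50230488 -0.04981312  0.05      ]
[[ 0.6095  0.1224  0.019 ]
 [ 0.6119 -0.1961  0.019 ]
 [ 0.4174 -0.1956  0.019 ]
 [ 0.415   0.1193  0.019 ]] [ 0.51344644 -0.03748931  0.019     ]
[0.1945148  0.31855522 0.19454033 0.31497264]
yaw 0.377 trans [ 0.301   0.1512 -0.0249] twist None dist 0.253 q6 -0.15 t 1.25
```

Emit:
{"op": "arm_command", "data": {
  "steps": [
    {"translation": [0.06,0.03,-0.005],"twist": [0,0,0],"fingers": 1},
    {"translation": [0.12,0.06,-0.01],"twist": [0,0,0],"fingers": 1},
    {"translation": [0.18,0.09,-0.015],"twist": [0,0,0],"fingers": 1},
    {"translation": [0.24,0.12,-0.02],"twist": [0,0,0],"fingers": 1},
    {"translation": [0.3,0.15,-0.025],"twist": [0,0,0],"fingers": 1}
  ]
}}

```text
time: 1.88
eef_pos: [0.5006, -0.6495, 0.2502]
tcp_rot: [0.982, 0.187, -0.0, 0.0]
contact_force: [-0.8, -0.2, -0.0]
opening: 1.002
finger_force: 0.0
```

```bash
python3 - <<'E'
from h import *
p=read_camera('scene');x=proj(p,np.array([.502,-.05,.11]));print(x,proj(p,np.array([.502,-.05,.016])))
c=p['pixels'][200:280,270:400];cv2.imwrite('pics/s1.png',cv2.resize(c[:,:,::-1],None,fx=6,fy=6,interpolation=cv2.INTER_CUBIC))
E
```

```text
(np.float64(337.95827246844715), np.float64(214.46148348606428)) (np.float64(337.67483738851104), np.float64(233.4907361052221))
```

View pics/s1.png

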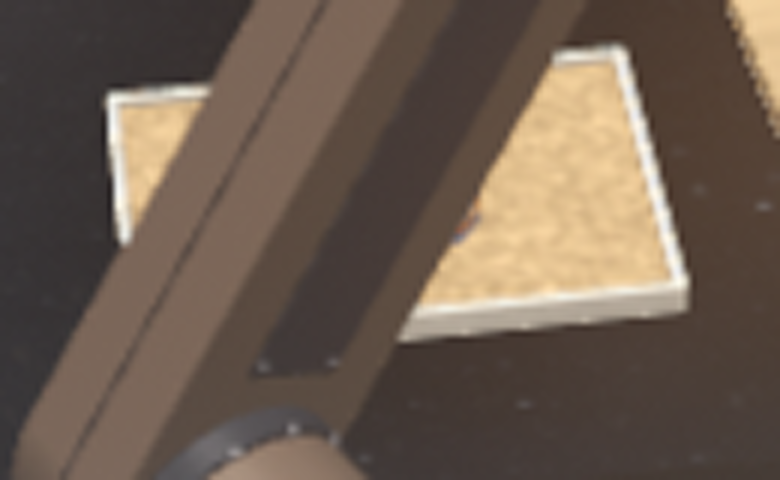

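The crop shows the upper arm still covering the jar (only a sliver at the original's col ~347, row ~237) with the tray's right corners at about (374,208) and (384,247). I'll swing the arm on towards the work and look past it.

Emit:
{"op": "arm_command", "data": {
  "steps": [
    {"translation": [0.048,-0.064,0],"twist": [0,0,0],"fingers": 1},
    {"translation": [0.096,-0.128,0],"twist": [0,0,0],"fingers": 1},
    {"translation": [0.144,-0.192,0],"twist": [0,0,0],"fingers": 1},
    {"translation": [0.192,-0.256,0],"twist": [0,0,0],"fingers": 1},
    {"translation": [0.24,-0.32,0],"twist": [0,0,0],"fingers": 1}
  ]
}}

```text
time: 2.55
eef_pos: [0.5783, -0.3581, 0.2502]
tcp_rot: [0.982, 0.187, 0.0, 0.0]
contact_force: [0.7, -0.1, -0.8]
opening: 1.001
finger_force: 0.0
```

```bash
python3 - <<'E'
from h import *
p=read_camera('scene')
c=p['pixels'][190:270,270:400];cv2.imwrite('pics/s2.png',cv2.resize(c[:,:,::-1],None,fx=6,fy=6,interpolation=cv2.INTER_CUBIC))
mv([.502,-.05,.15],0.0)
E
```

```text
yaw 0.382 trans [ 0.0519 -0.4105  0.1359] twist [-0.0051 -0.0021  0.365 ] dist 0.327 q6 0.493 t 2.6
```

View pics/s2.png

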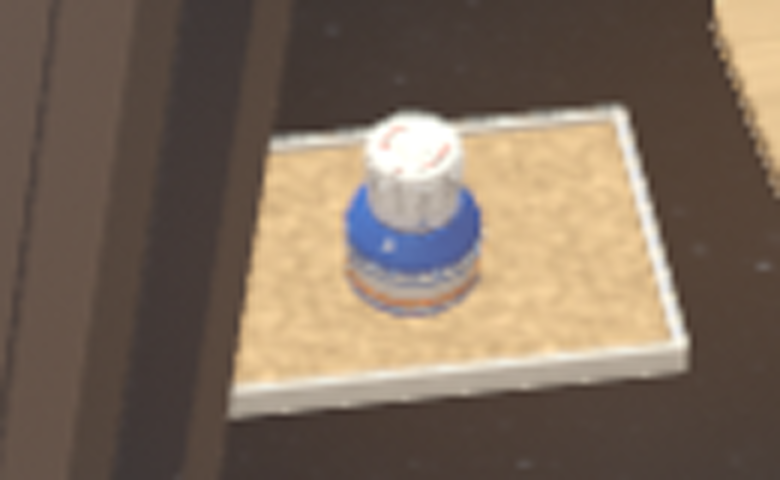

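Now the jar is fully visible: the cap's top is centred at crop (415,147), i.e. col 338.8, row 214.1. The tray's right rim corners are at crop (622,108) and (686,342).

```bash
python3 - <<'E'
from h import *
s=read_camera('scene');t=read_camera('top')
f=lambda x,y:(y/6-.42+190,x/6-.42+270)
print('cap',*tri(ray(s,*f(415,147)),ray(t,232.1,322.4)))
for a,g in(((622,108),[.6119,-.1961,.019]),((686,342),[.4174,-.1956,.019])):
    u=proj(t,np.array(g));print('corner',*tri(ray(s,*f(*a)),ray(t,u[1],u[0])))
# base front rim of jar: nearest visible bottom point
for z in(.010,.013,.016):
    print(z,onz(ray(s,*f(412,314)),z))
E
```

```text
cap [ 0.50179707 -0.05127853  0.11184685] 0.002552698642830449
corner [ 0.61267841 -0.19542973  0.01330334] 0.002735659350149504
corner [ 0.41771774 -0.19397304  0.02569572] 0.0016288203950906163
0.01 [ 0.46932071 -0.04770433  0.01      ]
0.013 [ 0.4667708  -0.04733366  0.013     ]
0.016 [ 0.46422088 -0.04696299  0.016     ]
```

Emit:
{"op": "arm_command", "data": {
  "steps": [
    {"translation": [0.0104,-0.082,0.01],"twist": [0,0,0],"fingers": 1},
    {"translation": [0.0208,-0.164,0.02],"twist": [0,0,0],"fingers": 1},
    {"translation": [0.0312,-0.246,0.04],"twist": [0,0,0],"fingers": 1},
    {"translation": [0.0416,-0.328,0.07],"twist": [0,0,0],"fingers": 1},
    {"translation": [0.052,-0.41,0.1],"twist": [0,0,0],"fingers": 1}
  ]
}}

```text
time: 3.32
eef_pos: [0.5029, -0.0671, 0.1778]
tcp_rot: [0.982, 0.186, 0.001, 0.001]
contact_force: [0.3, 0.5, 0.3]
opening: 1.001
finger_force: 0.0
```

Emit:
{"op": "arm_command", "data": {
  "steps": [
    {"translation": [0,0,0],"twist": [0,0,0],"fingers": 1}
  ]
}}

```text
time: 3.45
eef_pos: [0.5007, -0.0649, 0.1754]
tcp_rot: [0.982, 0.189, -0.002, -0.001]
contact_force: [-0.1, 0.3, -0.1]
opening: 0.996
finger_force: 0.0
```

```bash
python3 - <<'E'
from h import *
mv([.502,-.0505,.087],.377)
s=get_state();print(s['eef_pos'],s['qpos'],s['contact_force'])
E
```

```text
yaw 0.38 trans [ 0.0092 -0.0168  0.1179] twist [-0.0032  0.0037  0.0029] dist 0.09 q6 0.861 t 3.45
[ 0.50072001 -0.06489035  0.17542697] [-3.30070451e-01 -3.46133204e-02  2.03722313e+00  2.94044843e-06
  1.14409567e+00  8.60715295e-01] [-0.11509257  0.25743567 -0.12333484]
```

Emit:
{"op": "arm_command", "data": {
  "steps": [
    {"translation": [0.009,-0.017,0.0],"twist": [0,0,0],"fingers": 1},
    {"translation": [0.009,-0.017,0.04],"twist": [0,0,0],"fingers": 1},
    {"translation": [0.009,-0.017,0.08],"twist": [0,0,0],"fingers": 1},
    {"translation": [0.009,-0.017,0.118],"twist": [0,0,0],"fingers": 1},
    {"translation": [0.009,-0.017,0.118],"twist": [0,0,0],"fingers": 1}
  ]
}}

```text
time: 4.08
eef_pos: [0.5041, -0.0537, 0.0879]
tcp_rot: [0.982, 0.186, -0.002, -0.001]
contact_force: [0.3, 0.5, -0.2]
opening: 1.0
finger_force: 0.0
```

```bash
python3 - <<'E'
from h import *
mv([.502,-.0505,.087],.377)
s=get_state();print(s['eef_pos'],s['contact_force'])
p=read_camera('top')
c=p['pixels'][190:270,260:390];cv2.imwrite('pics/t3.png',cv2.resize(c[:,:,::-1],None,fx=6,fy=6,interpolation=cv2.INTER_CUBIC))
E
```

```text
yaw 0.375 trans [-0.001  -0.0049  0.0012] twist [-0.0022  0.0028 -0.0021] dist 0.004 q6 0.89 t 4.075
[ 0.50407759 -0.05366575  0.08788496] [ 0.32462017  0.52532027 -0.22027939]
```

View pics/t3.png

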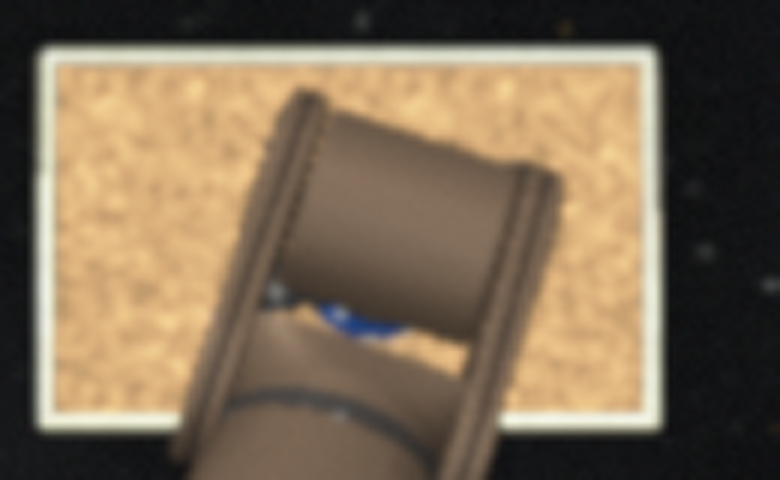

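The top view shows the gripper's body over the jar; only a bit of blue shows at crop (360,320). I'll correct by 3 mm and close gently.

Emit:
{"op": "arm_command", "data": {
  "steps": [
    {"translation": [0,-0.004,0.001],"twist": [0,0,0],"fingers": 1},
    {"translation": [0,-0.004,0.001],"twist": [0,0,0],"fingers": 0.5},
    {"translation": [0,-0.004,0.001],"twist": [0,0,0],"fingers": 0.3},
    {"translation": [0,-0.004,0.001],"twist": [0,0,0],"fingers": 0.2},
    {"translation": [0,-0.004,0.001],"twist": [0,0,0],"fingers": 0.0}
  ],
  "grip_force": 20
}}

```text
time: 4.75
eef_pos: [0.5039, -0.0498, 0.0895]
tcp_rot: [0.982, 0.187, 0.0, -0.0]
contact_force: [-1.1, 2.6, 5.1]
opening: 0.609
finger_force: 20.5
```

Emit:
{"op": "arm_command", "data": {
  "steps": [
    {"translation": [0,0,0],"twist": [0,0,0],"fingers": -1},
    {"translation": [0,0,0],"twist": [0,0,0],"fingers": -1},
    {"translation": [0,0,0],"twist": [0,0,0],"fingers": -1}
  ]
}}

```text
time: 5.12
eef_pos: [0.5039, -0.0498, 0.0894]
tcp_rot: [0.982, 0.187, 0.0, -0.0]
contact_force: [-2.5, 3.8, 5.6]
opening: 0.607
finger_force: 20.5
```

Emit:
{"op": "arm_command", "data": {
  "steps": [
    {"translation": [0,-0.0013,0],"twist": [0,0,0],"fingers": -1},
    {"translation": [0,-0.0013,0],"twist": [0,0,0],"fingers": -1},
    {"translation": [0,-0.0013,0.002],"twist": [0,0,0],"fingers": -1},
    {"translation": [0,-0.0013,0.003],"twist": [0,0,0],"fingers": -1}
  ],
  "grip_force": 60
}}

```text
time: 5.62
eef_pos: [0.5039, -0.0497, 0.0877]
tcp_rot: [0.982, 0.187, 0.0, 0.001]
contact_force: [-2.4, 1.5, 6.6]
opening: 0.598
finger_force: 61.3
```

Emit:
{"op": "arm_command", "data": {
  "steps": [
    {"translation": [0,0,0.001],"twist": [0,0,0],"fingers": -1},
    {"translation": [0,0,0.001],"twist": [0,0,0],"fingers": -1}
  ]
}}

```text
time: 5.88
eef_pos: [0.5039, -0.0497, 0.087]
tcp_rot: [0.982, 0.187, 0.0, 0.001]
contact_force: [-2.9, 1.1, 8.1]
opening: 0.594
finger_force: 61.3
```

Emit:
{"op": "arm_command", "data": {
  "steps": [
    {"translation": [0,0,0.001],"twist": [0,0,0],"fingers": -1},
    {"translation": [0,0,0.001],"twist": [0,0,0],"fingers": -1}
  ]
}}

```text
time: 6.12
eef_pos: [0.5039, -0.0497, 0.0864]
tcp_rot: [0.982, 0.187, 0.0, 0.001]
contact_force: [-2.8, 0.7, 7.8]
opening: 0.594
finger_force: 61.4
```

Emit:
{"op": "arm_command", "data": {
  "steps": [
    {"translation": [0,0,0.001],"twist": [0,0,0],"fingers": -1},
    {"translation": [0,0,0.002],"twist": [0,0,0],"fingers": -1},
    {"translation": [0,0,0.002],"twist": [0,0,0],"fingers": -1}
  ]
}}

```text
time: 6.5
eef_pos: [0.5039, -0.0497, 0.085]
tcp_rot: [0.982, 0.187, 0.0, 0.001]
contact_force: [-3.5, 0.5, 9.2]
opening: 0.598
finger_force: 61.5
```

Emit:
{"op": "arm_command", "data": {
  "steps": [
    {"translation": [0,0,0.001],"twist": [0,0,0],"fingers": -1},
    {"translation": [0,0,0.001],"twist": [0,0,0],"fingers": -1}
  ]
}}

```text
time: 6.75
eef_pos: [0.5039, -0.0497, 0.0844]
tcp_rot: [0.982, 0.187, 0.0, 0.001]
contact_force: [-3.7, 0.6, 9.2]
opening: 0.597
finger_force: 61.6
```

Emit:
{"op": "arm_command", "data": {
  "steps": [
    {"translation": [0,0,0.001],"twist": [0,0,0],"fingers": -1},
    {"translation": [0,0,0.001],"twist": [0,0,0],"fingers": -1}
  ]
}}

```text
time: 7.0
eef_pos: [0.5039, -0.0497, 0.0837]
tcp_rot: [0.982, 0.187, 0.0, 0.001]
contact_force: [-3.3, 0.4, 11.1]
opening: 0.597
finger_force: 61.6
```

Emit:
{"op": "arm_command", "data": {
  "steps": [
    {"translation": [0,0,0.001],"twist": [0,0,0],"fingers": -1},
    {"translation": [0,0,0.001],"twist": [0,0,0],"fingers": -1}
  ]
}}

```text
time: 7.25
eef_pos: [0.5039, -0.0497, 0.0831]
tcp_rot: [0.982, 0.187, 0.0, 0.001]
contact_force: [-3.9, 1.7, 10.6]
opening: 0.592
finger_force: 61.7
```

Emit:
{"op": "arm_command", "data": {
  "steps": [
    {"translation": [0,0,0.001],"twist": [0,0,0],"fingers": -1},
    {"translation": [0,0,0.001],"twist": [0,0,0],"fingers": -1}
  ]
}}

```text
time: 7.5
eef_pos: [0.5039, -0.0497, 0.0824]
tcp_rot: [0.982, 0.188, 0.0, 0.001]
contact_force: [-4.5, 1.0, 11.4]
opening: 0.597
finger_force: 61.7
```

Emit:
{"op": "arm_command", "data": {
  "steps": [
    {"translation": [0,0,0.001],"twist": [0,0,0],"fingers": -1},
    {"translation": [0,0,0.001],"twist": [0,0,0],"fingers": -1}
  ]
}}

```text
time: 7.75
eef_pos: [0.5039, -0.0497, 0.0818]
tcp_rot: [0.982, 0.188, 0.0, 0.001]
contact_force: [-4.4, 1.4, 12.2]
opening: 0.597
finger_force: 61.8
```

Emit:
{"op": "arm_command", "data": {
  "steps": [
    {"translation": [0,0,0.001],"twist": [0,0,0],"fingers": -1},
    {"translation": [0,0,0.001],"twist": [0,0,0],"fingers": -1}
  ]
}}

```text
time: 8.0
eef_pos: [0.504, -0.0497, 0.0815]
tcp_rot: [0.982, 0.188, 0.0, 0.001]
contact_force: [-5.2, 1.2, 15.6]
opening: 0.598
finger_force: 62.1
```

Emit:
{"op": "arm_command", "data": {
  "steps": [
    {"translation": [0,0,0.001],"twist": [0,0,0],"fingers": -1},
    {"translation": [0,0,0.001],"twist": [0,0,0],"fingers": -1}
  ]
}}

```text
time: 8.25
eef_pos: [0.5041, -0.0497, 0.0816]
tcp_rot: [0.982, 0.188, -0.0, 0.001]
contact_force: [-7.8, 3.1, 18.3]
opening: 0.596
finger_force: 62.5
```

Emit:
{"op": "arm_command", "data": {
  "steps": [
    {"translation": [0,0,0.001],"twist": [0,0,0],"fingers": -1},
    {"translation": [0,0,0.001],"twist": [0,0,0],"fingers": -1}
  ]
}}

```text
time: 8.5
eef_pos: [0.5042, -0.0497, 0.0815]
tcp_rot: [0.982, 0.188, -0.0, 0.001]
contact_force: [-9.6, 2.4, 21.6]
opening: 0.595
finger_force: 62.8
```

Emit:
{"op": "arm_command", "data": {
  "steps": [
    {"translation": [-0.0019,-0.0007,-0.001],"twist": [0,0,0],"fingers": -1},
    {"translation": [-0.0019,-0.0007,-0.001],"twist": [0,0,0],"fingers": -1}
  ]
}}

```text
time: 8.75
eef_pos: [0.504, -0.0497, 0.0815]
tcp_rot: [0.982, 0.187, 0.002, 0.001]
contact_force: [-1.8, 2.1, 14.4]
opening: 0.599
finger_force: 62.0
```

Emit:
{"op": "arm_command", "data": {
  "steps": [
    {"translation": [0,0,0.001],"twist": [0,0,0],"fingers": -1},
    {"translation": [0,0,0.001],"twist": [0,0,-0.04],"fingers": -1},
    {"translation": [0,0,0.001],"twist": [0,0,-0.1],"fingers": -1},
    {"translation": [0,0,0.001],"twist": [0,0,-0.1],"fingers": -1}
  ],
  "grip_force": 70
}}

```text
time: 9.25
eef_pos: [0.5046, -0.0498, 0.0816]
tcp_rot: [0.971, 0.239, 0.003, 0.001]
contact_force: [-3.8, 3.4, 17.1]
opening: 0.591
finger_force: 69.5
```

```bash
python3 - <<'E'
from h import *
mv([.504,-.0497,.0815]);s=get_state();print(s['wrist_torque'],s['contact_force'],s['eef_pos'])
E
```

```text
yaw 0.482 trans [-0.0006 -0.0005  0.0001] twist None dist 0.001 q6 0.789 t 9.25
[0.42937294 0.58626854 0.10012303] [-3.80614211  3.44774627 17.0871073 ] [ 0.50455121 -0.04980974  0.08159075]
```

Emit:
{"op": "arm_command", "data": {
  "steps": [
    {"translation": [0,0,0],"twist": [0,0,-0.07],"fingers": -1},
    {"translation": [0,0,0],"twist": [0,0,-0.14],"fingers": -1},
    {"translation": [0,0,0],"twist": [0,0,-0.21],"fingers": -1},
    {"translation": [0,0,0],"twist": [0,0,-0.28],"fingers": -1}
  ]
}}

```text
time: 9.75
eef_pos: [0.5049, -0.0491, 0.0816]
tcp_rot: [0.926, 0.378, 0.003, 0.001]
contact_force: [-1.6, 5.0, 16.9]
opening: 0.594
finger_force: 69.7
```

```bash
python3 - <<'E'
from h import *
mv([.504,-.0497,.0815]);s=get_state();print(s['wrist_torque'],s['contact_force'],s['eef_pos'])
E
```

```text
yaw 0.775 trans [-0.0014 -0.0004  0.0001] twist None dist 0.001 q6 0.495 t 9.75
[ 0.85783962  0.4439992  -0.26168231] [-1.59215835  4.97569354 16.93557485] [ 0.50494434 -0.04914445  0.08155186]
```

Emit:
{"op": "arm_command", "data": {
  "steps": [
    {"translation": [0,0,0],"twist": [0,0,-0.07],"fingers": -1},
    {"translation": [0,0,0],"twist": [0,0,-0.14],"fingers": -1},
    {"translation": [0,0,0],"twist": [0,0,-0.21],"fingers": -1},
    {"translation": [0,0,0],"twist": [0,0,-0.28],"fingers": -1}
  ]
}}

```text
time: 10.25
eef_pos: [0.5043, -0.0491, 0.0816]
tcp_rot: [0.861, 0.509, 0.002, 0.001]
contact_force: [-3.0, 4.5, 18.8]
opening: 0.595
finger_force: 69.9
```

Emit:
{"op": "arm_command", "data": {
  "steps": [
    {"translation": [0,0,0],"twist": [0,0,-0.07],"fingers": -1},
    {"translation": [0,0,0],"twist": [0,0,-0.14],"fingers": -1},
    {"translation": [0,0,0],"twist": [0,0,-0.21],"fingers": -1},
    {"translation": [0,0,0],"twist": [0,0,-0.29],"fingers": -1},
    {"translation": [0,0,0],"twist": [0,0,-0.29],"fingers": -1}
  ]
}}

```text
time: 10.88
eef_pos: [0.504, -0.0497, 0.0816]
tcp_rot: [0.774, 0.634, 0.001, 0.002]
contact_force: [-5.8, 3.8, 19.2]
opening: 0.592
finger_force: 69.8
```

```bash
python3 - <<'E'
from h import *
mv([.504,-.0497,.0815]);s=get_state();print(s['wrist_torque'],s['contact_force'],s['eef_pos'])
p=read_camera('scene')
c=p['pixels'][190:270,270:400];cv2.imwrite('pics/s4.png',cv2.resize(c[:,:,::-1],None,fx=6,fy=6,interpolation=cv2.INTER_CUBIC))
E
```

```text
yaw 1.373 trans [-0.0001  0.      0.0001] twist None dist 0.0 q6 -0.101 t 10.875
[0.48227928 0.91601984 0.12112257] [-5.77049501  3.81762036 19.17392236] [ 0.50397955 -0.04965234  0.08155467]
```

Emit:
{"op": "arm_command", "data": {
  "steps": [
    {"translation": [0,0,-0.004],"twist": [0,0,0],"fingers": -1},
    {"translation": [0,0,-0.008],"twist": [0,0,0],"fingers": -1},
    {"translation": [0,0,-0.012],"twist": [0,0,0],"fingers": -1},
    {"translation": [0,0,-0.016],"twist": [0,0,0],"fingers": -1},
    {"translation": [0,0,-0.016],"twist": [0,0,0],"fingers": -1}
  ]
}}

```text
time: 11.55
eef_pos: [0.5035, -0.0498, 0.0907]
tcp_rot: [0.774, 0.633, 0.001, 0.002]
contact_force: [3.6, 0.7, 5.5]
opening: 0.593
finger_force: 71.8
```

Emit:
{"op": "arm_command", "data": {
  "steps": [
    {"translation": [0,0,-0.003],"twist": [0,0,0],"fingers": -1},
    {"translation": [0,0,-0.006],"twist": [0,0,0],"fingers": -1},
    {"translation": [0,0,-0.006],"twist": [0,0,0],"fingers": -1}
  ]
}}

```text
time: 11.92
eef_pos: [0.5003, -0.049, 0.0927]
tcp_rot: [0.774, 0.633, -0.001, -0.001]
contact_force: [-0.7, -1.7, -0.9]
opening: 0.595
finger_force: 72.7
```

Emit:
{"op": "arm_command", "data": {
  "steps": [
    {"translation": [0,0,-0.004],"twist": [0,0,0],"fingers": -1},
    {"translation": [0,0,-0.008],"twist": [0,0,0],"fingers": -1},
    {"translation": [0,0,-0.008],"twist": [0,0,0],"fingers": -1}
  ]
}}

```text
time: 12.3
eef_pos: [0.5018, -0.0492, 0.1001]
tcp_rot: [0.774, 0.633, 0.0, 0.0]
contact_force: [0.2, -0.3, -0.1]
opening: 0.593
finger_force: 72.7
```

Emit:
{"op": "arm_command", "data": {
  "steps": [
    {"translation": [0,0,-0.012],"twist": [0,0,0],"fingers": -1},
    {"translation": [0,0,-0.024],"twist": [0,0,0],"fingers": -1},
    {"translation": [0,0,-0.04],"twist": [0,0,0],"fingers": -1},
    {"translation": [0,0,-0.06],"twist": [0,0,0],"fingers": -1},
    {"translation": [0,0,-0.06],"twist": [0,0,0],"fingers": -1}
  ]
}}

```text
time: 12.92
eef_pos: [0.503, -0.0496, 0.1471]
tcp_rot: [0.774, 0.633, 0.001, 0.002]
contact_force: [0.1, -0.7, -0.2]
opening: 0.591
finger_force: 72.7
```

```bash
python3 - <<'E'
from h import *
mv([.513,.058,.14]);s=get_state();print(s['contact_force'],s['eef_pos'])
p=read_camera('scene');t=read_camera('top')
f=lambda p,a,b,c,d:cv2.resize(p['pixels'][a:b,c:d,::-1],None,fx=5,fy=5,interpolation=cv2.INTER_CUBIC)
cv2.imwrite('pics/b5.png',np.hstack([f(p,180,280,280,360),f(t,180,280,285,365)]))
E
```

```text
yaw 1.372 trans [ 0.1433 -0.0153  0.0093] twist None dist 0.108 q6 -0.1 t 12.925
[ 0.07590174 -0.74293621 -0.18253334] [ 0.50299206 -0.04959571  0.1471049 ]
```

View pics/b5.png

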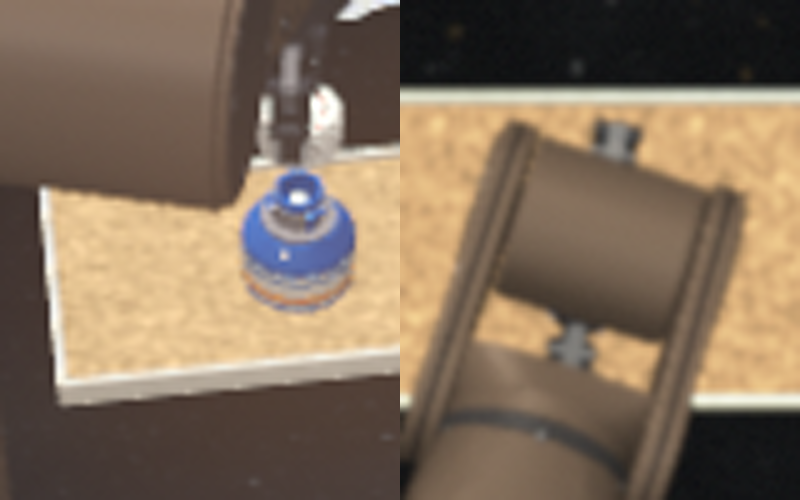

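The jar stands open with its mouth at crop (298,190) and the cap hangs level in the fingers at crop (300,120). I'll carry it left and feel for the cork.

Emit:
{"op": "arm_command", "data": {
  "steps": [
    {"translation": [0.05,-0.005,0],"twist": [0,0,0],"fingers": -1},
    {"translation": [0.1,-0.01,0],"twist": [0,0,0],"fingers": -1},
    {"translation": [0.144,-0.015,0.01],"twist": [0,0,0],"fingers": -1},
    {"translation": [0.144,-0.015,0.06],"twist": [0,0,0],"fingers": -1},
    {"translation": [0.144,-0.015,0.1],"twist": [0,0,0],"fingers": -1}
  ]
}}

```text
time: 13.65
eef_pos: [0.5112, 0.0596, 0.0681]
tcp_rot: [0.774, 0.634, -0.001, -0.001]
contact_force: [-1.0, 0.1, 0.4]
opening: 0.591
finger_force: 72.8
```

Emit:
{"op": "arm_command", "data": {
  "steps": [
    {"translation": [0,0,0.02],"twist": [0,0,0],"fingers": -1},
    {"translation": [0,0,0.04],"twist": [0,0,0],"fingers": -1},
    {"translation": [0,0,0.048],"twist": [0,0,0],"fingers": -1},
    {"translation": [0,0,0.048],"twist": [0,0,0],"fingers": -1}
  ]
}}

```text
time: 14.15
eef_pos: [0.5123, 0.0587, 0.034]
tcp_rot: [0.774, 0.633, 0.0, 0.0]
contact_force: [0.5, 0.5, -0.6]
opening: 0.589
finger_force: 72.7
```

```bash
python3 - <<'E'
from h import *
mv([.513,.058,.03],1.377);s=get_state();print(s['contact_force'],s['eef_pos'],Rot.from_quat(s['tcp_rot']).as_matrix()[:,2])
E
```

```text
yaw 1.371 trans [-0.0008  0.0012  0.0053] twist [ 0.0001 -0.     -0.0053] dist 0.004 q6 0.117 t 14.15
[ 0.47097574  0.45350581 -0.62969386] [0.51225784 0.05873971 0.03397466] [ 1.47327814e-04  9.14470739e-06 -9.99999989e-01]
```

Lower in about 1.5 mm steps until contact.

Emit:
{"op": "arm_command", "data": {
  "steps": [
    {"translation": [0,0,0.003],"twist": [0,0,0],"fingers": -1},
    {"translation": [0,0,0.006],"twist": [0,0,0],"fingers": -1},
    {"translation": [0,0,0.008],"twist": [0,0,0],"fingers": -1},
    {"translation": [0,0,0.008],"twist": [0,0,0],"fingers": -1}
  ]
}}

```text
time: 14.65
eef_pos: [0.512, 0.0589, 0.0278]
tcp_rot: [0.774, 0.633, -0.0, -0.0]
contact_force: [1.1, 1.3, -1.5]
opening: 0.592
finger_force: 72.7
```

Emit:
{"op": "arm_command", "data": {
  "steps": [
    {"translation": [0,0,0.002],"twist": [0,0,0],"fingers": -1},
    {"translation": [0,0,0.003],"twist": [0,0,0],"fingers": -1},
    {"translation": [0,0,0.003],"twist": [0,0,0],"fingers": -1}
  ]
}}

```text
time: 15.02
eef_pos: [0.512, 0.0589, 0.0255]
tcp_rot: [0.774, 0.633, -0.0, -0.0]
contact_force: [0.1, 0.8, -0.1]
opening: 0.588
finger_force: 72.7
```

Emit:
{"op": "arm_command", "data": {
  "steps": [
    {"translation": [0,0,0.002],"twist": [0,0,0],"fingers": -1},
    {"translation": [0,0,0.003],"twist": [0,0,0],"fingers": -1},
    {"translation": [0,0,0.003],"twist": [0,0,0],"fingers": -1}
  ]
}}

```text
time: 15.4
eef_pos: [0.512, 0.0589, 0.0233]
tcp_rot: [0.774, 0.633, -0.0, -0.0]
contact_force: [0.3, -0.2, -0.3]
opening: 0.59
finger_force: 72.7
```

Emit:
{"op": "arm_command", "data": {
  "steps": [
    {"translation": [0,0,0.001],"twist": [0,0,0],"fingers": -1},
    {"translation": [0,0,0.002],"twist": [0,0,0],"fingers": -1},
    {"translation": [0,0,0.002],"twist": [0,0,0],"fingers": -1}
  ]
}}

```text
time: 15.78
eef_pos: [0.5121, 0.0589, 0.022]
tcp_rot: [0.774, 0.633, 0.0, 0.0]
contact_force: [-1.1, 0.7, 0.9]
opening: 0.591
finger_force: 72.8
```

Emit:
{"op": "arm_command", "data": {
  "steps": [
    {"translation": [0,0,0.001],"twist": [0,0,0],"fingers": -1},
    {"translation": [0,0,0.002],"twist": [0,0,0],"fingers": -1},
    {"translation": [0,0,0.002],"twist": [0,0,0],"fingers": -1}
  ]
}}

```text
time: 16.15
eef_pos: [0.5122, 0.0588, 0.0219]
tcp_rot: [0.774, 0.633, -0.0, -0.0]
contact_force: [-6.1, -0.4, 10.8]
opening: 0.592
finger_force: 74.0
```

Emit:
{"op": "arm_command", "data": {
  "steps": [
    {"translation": [0,0,-0.0015],"twist": [0,0,0],"fingers": -1},
    {"translation": [0,0,-0.0015],"twist": [0,0,0],"fingers": -1},
    {"translation": [0,0,-0.0015],"twist": [0,0,0],"fingers": 0.4},
    {"translation": [0,0,-0.0015],"twist": [0,0,0],"fingers": 0.7},
    {"translation": [0,0,-0.0015],"twist": [0,0,0],"fingers": 0.9}
  ],
  "grip_force": 30
}}

```text
time: 16.77
eef_pos: [0.5119, 0.0589, 0.0212]
tcp_rot: [0.774, 0.633, -0.0, -0.0]
contact_force: [0.2, 0.6, 0.6]
opening: 0.949
finger_force: 0.0
```

Emit:
{"op": "arm_command", "data": {
  "steps": [
    {"translation": [0,0,0],"twist": [0,0,0],"fingers": 0.9},
    {"translation": [0,0,-0.02],"twist": [0,0,0],"fingers": 0.9},
    {"translation": [0,0,-0.06],"twist": [0,0,0],"fingers": 0.9},
    {"translation": [0,0,-0.12],"twist": [0,0,0],"fingers": 0.9},
    {"translation": [0,0,-0.2],"twist": [0,0,0],"fingers": 0.9}
  ]
}}

```text
time: 17.4
eef_pos: [0.511, 0.059, 0.1727]
tcp_rot: [0.774, 0.633, -0.001, -0.001]
contact_force: [1.1, -0.3, 0.1]
opening: 0.951
finger_force: 0.0
```

Emit:
{"op": "arm_command", "data": {
  "steps": [
    {"translation": [0.05,0.05,-0.02],"twist": [0,0,0],"fingers": 0.9},
    {"translation": [0.1,0.05,-0.02],"twist": [0,0,0],"fingers": 0.9},
    {"translation": [0.15,0.05,-0.02],"twist": [0,0,0],"fingers": 0.9},
    {"translation": [0.2,0.05,-0.02],"twist": [0,0,0],"fingers": 0.9},
    {"translation": [0.2,0.05,-0.02],"twist": [0,0,0],"fingers": 0.9}
  ]
}}

```text
time: 18.02
eef_pos: [0.5786, 0.2005, 0.1876]
tcp_rot: [0.773, 0.635, 0.001, 0.0]
contact_force: [0.4, -0.1, 0.0]
opening: 0.949
finger_force: 0.0
```

```bash
python3 - <<'E'
from h import *
p=read_camera('scene');t=read_camera('top')
f=lambda p,a,b,c,d:cv2.resize(p['pixels'][a:b,c:d,::-1],None,fx=3,fy=3,interpolation=cv2.INTER_CUBIC)
cv2.imwrite('pics/b6.png',np.hstack([f(p,180,290,270,400),f(t,180,290,255,385)]))
for q in('cap','jar'):
    for x in(p,t):
        r=recognise(x,q)[:1]
        if r:print(q,r[0]['conf'],onz(ray(x,*r[0]['point']),.03))
print(get_state()['eef_pos'],get_state()['time'])
E
```

```text
cap 0.77 [0.51475347 0.05342847 0.03      ]
cap 0.71 [0.50457161 0.05952461 0.03      ]
jar 0.74 [ 0.51053998 -0.04625197  0.03      ]
jar 0.79 [ 0.51018404 -0.04775776  0.03      ]
[0.57842569 0.19745019 0.18674127] 18.325
```

View pics/b6.png

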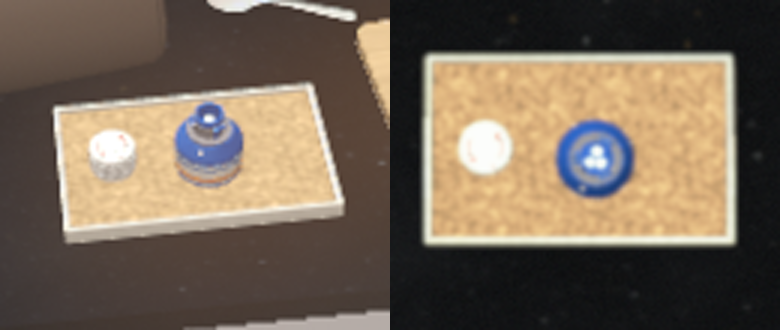

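The cap lies flat and open side down on the cork (scene crop (112,155), top crop (485,147)). The jar stands upright beside it (top crop (595,158)), and the arm is clear of both.

```bash
python3 -c "
from plant import sign_off
print(sign_off())"
```

```text
the job is handed in; nothing more can be done
None
```

I've handed the job in: the jar is open and upright, its cap lies flat, open side down, on the cork about 10 cm to its left, and the robot is clear; the judge's verdict was not shown.

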